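# Stand the bronze tumbler on its ballasted end

### The job

Clear the two wax offcuts off the banding wheel into the grey scrap bin. Then pick the bronze tumbler up off its cradle by its middle and hold it clear for a moment to feel which end is the heavy one: the ends look alike, but it stands only on the ballasted end and topples off the other. Set it down gently, heavy end down, in the middle of the wheel, let go, and leave it standing upright there; leave everything else on the bench alone.

Things in the scene. Friction and masses are not known exactly. Their poses are not given: they have to be found in the camera images.
- tumbler: bronze rocking sculpture: round bar 44 mm diameter, 140 mm long, both ends the same 8 mm high dome. Origin at mid length, x along it; brass band at the middle, lying level in the cradle. 0.46 kg; a hidden lead plug in either one of its ends sets the centre of mass about 27 mm from the middle. Stood on that end it rocks, then settles within 2 degrees in 3 s or so (it rights itself from leans of 10 degrees); on the other it topples
- cradle: plywood stand, fixed: board 150 x 84 x 14 mm with two V saddles 38 mm either side of the middle, each 12 mm thick and 36 mm across, narrower than the tumbler, so fingers pass beside them. Origin under the board's centre, x along the tumbler, whose axis lies 66 mm above it
- wheel_top (a point): centre of the top face of the banding wheel (turntable): aluminium disc 180 mm diameter, top 85 mm above the bench, z up. The disc spins about z against a little friction (0.12 N m); its foot is fixed
- cup_rail: timber rail, fixed. Origin on the bench, 25 mm beyond (+x) the wheel's centre. Bar along y: 460 mm long, 40 mm deep, 305 to 350 mm above the bench, on posts 210 mm either side; orange cups, 44 mm diameter, hang 118 and 166 mm either side, 180 to 250 mm up. It bars an upright gripper from the wheel's middle: lean it, fingers pointing away from the robot, between the inner cups
- stub: red wax offcut on the wheel, a round stub 28 mm diameter, 27 mm high, standing on its end. Origin at the centre of its underside. 18 g
- chunk: dark red wax offcut on the wheel, a block 34 (x) x 28 (y) x 26 mm high. Origin at the centre of its underside. 22 g
- scrap_bin: grey open scrap-wax bin, 180 (x) x 170 (y) mm, 70 mm high, 4 mm walls, fixed, a few flat bits of wax on its floor. Origin under its centre on the bench. It and the cradle stand on opposite sides of the wheel, nearer the robot; which is on which side changes
- spatula: loose wooden-handled wax tool, 190 mm long, lying on the bench. Origin under its middle. Leave it alone
- brush: loose flat brush, 190 mm long, lying on the bench. Origin under its middle. Leave it alone
- jar: loose jar with steel cap, 60 mm diameter, 75 mm high, standing on the bench. Origin at the centre of its underside. Leave it alone
- spare_cup: loose orange wax pouring cup standing mouth down on the bench, 64 mm diameter at the foot, 85 mm high. Origin at the centre of its underside. Leave it alone
- bird: small red wax bird on a round foot, 52 mm diameter, about 90 mm high, behind the wheel. Origin at the centre of its underside. Leave it alone
- wood_block: loose wooden block 100 x 60 x 40 mm, behind the wheel. Origin at the centre of its underside. Leave it alone

How it is judged:
By the outcome, as a careful person would: the job done as asked, in the order asked, and still so for the second after the job is handed in, with the robot touching nothing.
It also fails if it takes over 72 s, if anything falls off the work surface, if the arm or the gripper's body presses on something with over 40 N, if the wrist force passes 120 N, or if a joint passes its speed limit or range.

### The arm

A 6-joint arm with a two-finger parallel gripper is mounted at the origin on the work surface. World frame = base frame: x ahead of the robot, y to its left, z up, the work surface at z = 0. Lengths are in m, angles in degrees, forces in N, time in s.
With the tool pointing down it reaches from about 0.25 to 0.725 m from the base axis. Payload 9.7 kg.
Tool frame: the origin (TCP) lies on the centre line of the jaws, within the pads' length; the fingertips stand 19 mm ahead of it and the grasp point (between the pads) is the TCP; z points along the fingers, y is the line along which they close (so a half turn about z gives the same grasp; the last joint's range is limited). The gripper opens to 85 mm and grips with 20 to 120 N. Pads are 22 mm wide; open, the fingers measure 114 mm over their backs; the gripper's body (76 mm by 85 mm) begins 54 mm behind the grasp point. The pads swing forward as they close: fully open they stand 13 mm farther back than shut.
Start: joints at [-69.442, 4.979, 10.078, 95.1, 0, 90], TCP at [0.193, -0.515, 0.25] pointing down, gripper open.
Joint ranges: [-179.16, 179.16], [-48.56, 103.87], [-65.8, 70.77], [-126.05, 130.52], [-82.76, 87.17], [-180, 180]. Speed limits (degrees/s): [127.2, 127.2, 147.25, 180, 180, 180].

### API

Orientations are given as a 3x3 rotation matrix whose columns are the frame's x, y, z axes.
In Python, from rig import status, imaging, ticket, finder gives the robot as it stands.
- The arm moves only by the tool jog_arm, never from a script. Its argument "deltas" is text: rows parted by semicolons, each of 7 numbers parted by spaces: the shift along the tool's x, y, z scaled (see below), then the turn, a rotation vector about the tool's x, y, z scaled (see below), then the finger opening in mm, from 0 to 85.4. In form: tx ty tz ax ay az fingers; .... A call has 1 to 8 rows; each row shifts and turns the commanded pose from where the row before left it, along the tool's axes as they then stand; what a row does not reach is not made up. The controller multiplies each number of a shift by 0.3 m and each number of a turn by pi/2 rad. A row lasts 1/8 s, in which the tool goes at most 62.5 mm and 10.7 degrees, less where a joint would pass 70% of its speed; a pose out of reach is approached as far as the arm can. A call with a number of a shift or a turn outside -1 to 1 is refused whole. A call with a gripper value outside its range is refused whole. The fingers move at their own pace and stop on an object; "squeeze" is the grip in N (left out, the last holds). Time passes only in rows, so rows that do not move let the fingers close. It gives the time, the measured TCP pose, the force, the opening and the grip force at its end, in the units of the state.
- status.state(): the state, without advancing time (a new reading comes with each control period).
- imaging.snapshot(name): name is "scene" or "top" or "wrist"; returns a dict with "pixels" (400x640x3 uint8, red, green, blue), "z_map" (400x640 float32, m along the optical axis (not along the pixel's ray), 0 where there is no reading), "fx", "fy", "cx", "cy" (pixels), "pose" (4x4, takes a point from camera to world coordinates). Camera axes: x right, y down, z forward; pixel columns grow to the right and rows downward; lengths in m; the calibration is good to about 2 mm. A picture is of the moment at which its call begins.
- ticket.finish_job(): hands the job in; it is judged then, once.
Trained networks look in the newest picture that a camera, given by its name, has taken for a name from the list of things; names that differ only in an ending like _2 or _b are one class to them, and where a whole thing is asked for, a point or a joint stands for the part that bears it (a point fixed in the world has none). Each returns a list of dicts, best first, with "confidence" (0 to 1); they miss things now and then, are a little off and sometimes report something else, mostly with a low value. They report only what shows in the picture. A call takes as long as a camera call.
- finder.search_frame(name, camera): "centre" ([x, y, z] in m, in the coordinates of the camera as it stood for that picture, good to about 4 mm: the middle of the surface that is visible of it).
- finder.masks_of(name, camera): "mask" (400x640 bool, what is visible of it).
- finder.tip_of(name, camera): "centre" ([x, y, z] in m, in the coordinates of the camera as it stood for that picture, good to about 4 mm: a listed point, or the origin of a listed thing).
The state is a dict: "t": time; "joint_positions": joint angles; "dq": joint speeds; "tau": joint torques, N m; "ee_pos": TCP position; "ee_rot": TCP orientation; "force": force on the tool from outside, world axes, zero at the start; "wrist_torque": the same for the moment, N m; "opening": opening from 0.0 (shut) to 1.0 (fully open); "finger_force": force on a finger pad.
Only numpy, scipy, OpenCV 4.12 (cv2) and the standard library are available. Lean on these libraries where they do the work, as an engineer would, in place of code of your own. Each camera call takes 0.05 s, during which the arm holds its last target. There are 200 camera calls.

## Working session

There is one attempt and no reset: what is moved stays moved. The work goes in short steps, Python scripts to look and compute and a tool call to move; the robot and the scene stay as the last step left them, time stands still between calls to the robot, and variables do not carry over. Pictures are saved under pics/ and viewed, at most 10 in all, crops included, and the job is handed in when it is done.

Besides the shell and the picture viewer there is one more tool, called after "Call:" as name(argument=value, ...), one argument or row to a line, values as JSON. jog_arm: Moves the arm, as the interface text tells. Its arguments: {"type":"object","properties":{"deltas":{"type":"string"},"squeeze":{"type":"number"}},"required":["deltas"]}

```bash
mkdir -p pics; cat > h.py <<'E'
from rig import status, imaging, ticket, finder
import numpy as np, cv2
np.set_printoptions(precision=4,suppress=True)
def w(s,c): return s["pose"][:3,:3]@np.array(c)+s["pose"][:3,3]
def snap(n,f=None):
    s=imaging.snapshot(n)
    if f: cv2.imwrite("pics/"+f,s["pixels"][...,::-1])
    return s
def cloud(s,m):
    v,u=np.nonzero(m&(s["z_map"]>0)); z=s["z_map"][v,u]
    p=np.stack([(u-s["cx"])/s["fx"]*z,(v-s["cy"])/s["fy"]*z,z],1)
    return p@s["pose"][:3,:3].T+s["pose"][:3,3]
E
python3 - <<'E'
from h import *
s=status.state();print(s)
for c in ("top","scene"):
    s=snap(c,c+"0.png")
    print(c,s["pose"])
    for n in "tumbler cradle wheel_top cup_rail stub chunk scrap_bin spatula brush jar spare_cup bird wood_block".split():
        print(n,[(w(s,d["centre"]),round(d["confidence"],2)) for d in finder.tip_of(n,c)[:2]])
E
```

```text
{'t': 0.0, 'joint_positions': array([-69.4421,   5.0104,  10.0344,  95.1003,   0.0004,  90.0002]), 'dq': array([ 0.0165,  0.0568, -0.0597, -0.0004,  0.009 , -0.148 ]), 'tau': array([ -0.0002, -52.0392,  46.4803,   0.0162,  -0.0001,  -0.    ]), 'ee_pos': array([ 0.1931, -0.5148,  0.2496]), 'ee_rot': array([[ 0.9363,  0.3512, -0.0005],
       [ 0.3512, -0.9363,  0.0013],
       [ 0.    , -0.0013, -1.    ]]), 'force': array([ 0.1561,  0.1514, -0.3303]), 'wrist_torque': array([ 0.0074, -0.0233, -0.006 ]), 'finger_force': 0.0, 'opening': 1.000023878361725}
top [[-0.0005 -0.9939  0.1098  0.4974]
 [-1.      0.0001 -0.0039  0.0215]
 [ 0.0038 -0.1098 -0.9939  1.0156]
 [ 0.      0.      0.      1.    ]]
tumbler [(array([0.4479, 0.2591, 0.066 ]), 0.95)]
cradle [(array([ 0.4493,  0.2628, -0.0019]), 0.61), (array([ 0.4671, -0.2952,  0.    ]), 0.56)]
wheel_top [(array([ 0.5835, -0.0385,  0.0856]), 0.72)]
cup_rail []
stub [(array([0.5886, 0.0022, 0.0851]), 0.63)]
chunk [(array([ 0.5689, -0.0712,  0.0872]), 0.59)]
scrap_bin [(array([ 0.4646, -0.2929,  0.0006]), 0.66), (array([0.7898, 0.0019, 0.0015]
[... 603 characters left out ...]
eel_top [(array([ 0.5834, -0.0345,  0.085 ]), 0.81), (array([ 0.5715, -0.0663,  0.0869]), 0.16)]
cup_rail [(array([ 0.6201, -0.4243,  0.0003]), 0.58)]
stub [(array([0.5909, 0.0012, 0.0805]), 0.51)]
chunk [(array([ 0.5729, -0.0655,  0.0844]), 0.65)]
scrap_bin [(array([ 0.4653, -0.2953, -0.0021]), 0.9), (array([ 0.6207, -0.4231, -0.0014]), 0.32)]
spatula [(array([ 0.3816,  0.0006, -0.0018]), 0.81), (array([ 0.5717, -0.0663,  0.0846]), 0.6)]
brush [(array([ 0.7899, -0.0028,  0.0024]), 0.63)]
jar [(array([ 0.6192, -0.4249, -0.0015]), 0.57)]
spare_cup [(array([ 0.6474,  0.3814, -0.0011]), 0.79)]
bird [(array([0.7556, 0.1731, 0.0023]), 0.64)]
wood_block [(array([ 0.7656, -0.1687, -0.0034]), 0.56)]
```

View pics/top0.png

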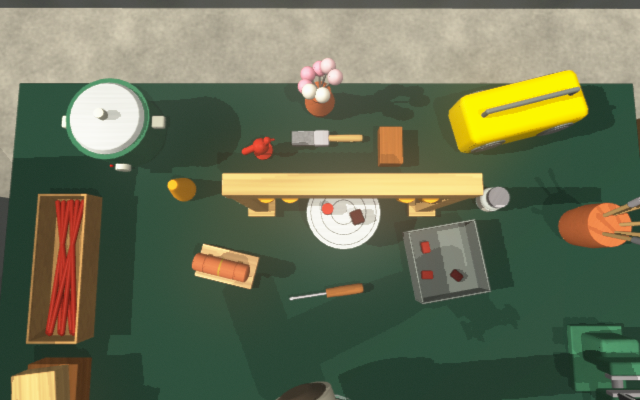

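View pics/scene0.png

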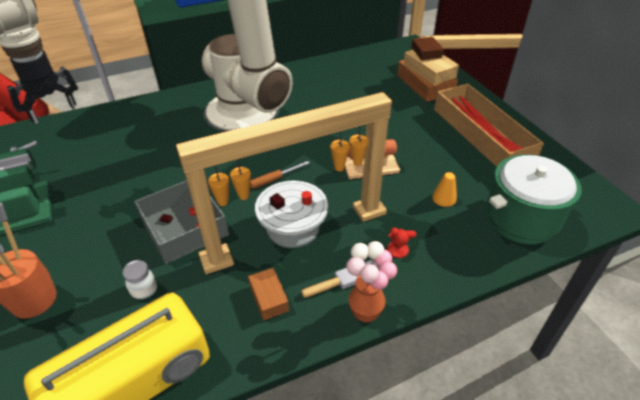

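The top view shows the tumbler in its cradle at (220,266), with the chunk at (357,217) and the stub at (327,209) on the wheel. The bin is at (447,262), and the rail covers the back of the wheel. The scene view confirms this, with no obstruction between the inner cups.

```bash
cat >> h.py <<'E'
from scipy.spatial.transform import Rotation as R
def axes(z,y):  # tool rotation from finger direction z and closing line y
    z=np.array(z,float);z/=np.linalg.norm(z);y=np.array(y,float);y-=z*(y@z);y/=np.linalg.norm(y)
    return np.stack([np.cross(y,z),y,z],1)
def lean(a,az=0,s=1):  # leaned a deg from straight down toward azimuth az, closing line level
    a,az=np.radians([a,az]);z=[np.sin(a)*np.cos(az),np.sin(a)*np.sin(az),-np.cos(a)]
    return axes(z,s*np.array([-np.sin(az),np.cos(az),0]))
def plan(p0,r0,p1,r1,f,vmax=0.055,wmax=9.5):
    p0,p1=np.array(p0),np.array(p1);rv=R.from_matrix(r0.T@r1).as_rotvec()
    n=max(1,int(np.ceil(max(np.linalg.norm(p1-p0)/vmax,np.degrees(np.linalg.norm(rv))/wmax))))
    rows=[]
    for i in range(n):
        t=(r0@R.from_rotvec(rv*i/n).as_matrix()).T@(p1-p0)/n/0.3
        rows.append(" ".join("%.3f"%(x+0) for x in [*t,*(rv/n/(np.pi/2))])+" %g"%f)
    print(n,"; ".join(rows));return p1,r1
def now():
    s=status.state();return s["ee_pos"],s["ee_rot"]
E
python3 - <<'E'
from h import *
for c in ("top","scene"):
    s=snap(c)
    for n in ("stub","chunk","tumbler","scrap_bin"):
        d=finder.masks_of(n,c)
        if not d: print(c,n,None);continue
        P=cloud(s,d[0]["mask"]); 
        zt=np.percentile(P[:,2],97); T=P[P[:,2]>zt-(.006 if n!="tumbler" else .03)]
        r=cv2.minAreaRect(T[:,:2].astype(np.float32)*1000)
        print(c,n,d[0]["confidence"],len(P),zt,T.mean(0),r)
E
```

```text
top stub 0.25 8058 0.35281381094785086 [ 0.6071 -0.0363  0.3508] ((607.349853515625, -36.7523193359375), (459.3046569824219, 39.98561477661133), 89.99276733398438)
top chunk 0.48 171 0.11440194196647369 [ 0.5692 -0.0678  0.1116] ((569.3473510742188, -67.83234405517578), (32.61288833618164, 27.491186141967773), 21.58453369140625)
top tumbler 0.71 1080 0.09034594236412191 [0.4493 0.2585 0.0835] ((448.1625061035156, 259.8752746582031), (136.99717712402344, 43.29042053222656), 76.15489959716797)
top scrap_bin None
scene stub 0.69 526 0.08932079360648895 [0.7789 0.1417 0.0954] ((818.1211547851562, 108.08805847167969), (16.064590454101562, 144.66714477539062), 50.66062545776367)
scene chunk 0.64 191 0.11224643019569365 [ 0.5737 -0.0694  0.1096] ((573.4072875976562, -69.595947265625), (36.37071990966797, 26.278047561645508), 24.54993438720703)
scene tumbler 0.49 170 0.08869615712994174 [0.4728 0.2915 0.078 ] ((497.0614318847656, 196.91543579101562), (103.68350219726562, 253.6070556640625), 30.619089126586914)
scene scrap_bin 0.85 3971 0.07011828965549477 [ 0.4964 -0.3057  0.0832] ((505.1004333496094, -288.27001953125), (266.30804443359375, 171.01834106445312), 10.318338394165039)
```

```bash
python3 - <<'E'
from h import *
p,r=now()
p,r=plan(p,r,[0.38,-0.30,0.25],axes([0,0,-1],[1,.1,0]),60)
L=lean(40,22); g=np.array([.571-.0065,-.068-.0025,.110])
p,r=plan(p,r,g-L[:,2]*.09,L,60)
E
```

```text
8 0.104 -0.057 0.000 0.000 -0.000 -0.104 60; 0.112 -0.039 0.000 0.000 -0.000 -0.104 60; 0.117 -0.020 0.000 0.000 -0.000 -0.104 60; 0.119 -0.001 0.000 0.000 -0.000 -0.104 60; 0.117 0.019 0.000 0.000 -0.000 -0.104 60; 0.113 0.038 0.000 0.000 -0.000 -0.104 60; 0.105 0.056 0.000 0.000 -0.000 -0.104 60; 0.094 0.072 0.000 0.000 -0.000 -0.104 60
12 0.054 0.042 0.020 -0.034 -0.026 -0.094 60; 0.048 0.048 0.020 -0.034 -0.026 -0.094 60; 0.041 0.054 0.021 -0.034 -0.026 -0.094 60; 0.034 0.058 0.023 -0.034 -0.026 -0.094 60; 0.026 0.061 0.025 -0.034 -0.026 -0.094 60; 0.018 0.063 0.027 -0.034 -0.026 -0.094 60; 0.010 0.064 0.030 -0.034 -0.026 -0.094 60; 0.001 0.063 0.033 -0.034 -0.026 -0.094 60; -0.006 0.061 0.037 -0.034 -0.026 -0.094 60; -0.013 0.057 0.040 -0.034 -0.026 -0.094 60; -0.020 0.052 0.044 -0.034 -0.026 -0.094 60; -0.025 0.047 0.047 -0.034 -0.026 -0.094 60
```

Call:
jog_arm(
  deltas="0.104 -0.057 0 0 0 -0.104 60; 0.112 -0.039 0 0 0 -0.104 60; 0.117 -0.020 0 0 0 -0.104 60; 0.119 -0.001 0 0 0 -0.104 60; 0.117 0.019 0 0 0 -0.104 60; 0.113 0.038 0 0 0 -0.104 60; 0.105 0.056 0 0 0 -0.104 60; 0.094 0.072 0 0 0 -0.104 60",
  squeeze=20,
)

```text
t: 2.9
ee_pos: [0.3811, -0.2992, 0.2504]
ee_rot: [[-0.1, 0.995, 0.0], [0.995, 0.1, -0.0], [-0.0, 0.0, -1.0]]
force: [0.2, 0.3, -0.2]
opening: 0.704
finger_force: 0.0
```

Call:
jog_arm(
  deltas="0.054 0.042 0.020 -0.034 -0.026 -0.094 60; 0.048 0.048 0.020 -0.034 -0.026 -0.094 60; 0.041 0.054 0.021 -0.034 -0.026 -0.094 60; 0.034 0.058 0.023 -0.034 -0.026 -0.094 60; 0.026 0.061 0.025 -0.034 -0.026 -0.094 60; 0.018 0.063 0.027 -0.034 -0.026 -0.094 60; 0.010 0.064 0.030 -0.034 -0.026 -0.094 60; 0.001 0.063 0.033 -0.034 -0.026 -0.094 60",
)

```text
t: 3.9
ee_pos: [0.4683, -0.1613, 0.2024]
ee_rot: [[-0.845, 0.22, 0.486], [0.265, 0.964, 0.023], [-0.464, 0.149, -0.873]]
force: [-0.0, 1.1, -1.0]
opening: 0.701
finger_force: 0.0
```

Call:
jog_arm(
  deltas="-0.006 0.061 0.037 -0.034 -0.026 -0.094 60; -0.013 0.057 0.040 -0.034 -0.026 -0.094 60; -0.020 0.052 0.044 -0.034 -0.026 -0.094 60; -0.025 0.047 0.047 -0.034 -0.026 -0.094 60; 0 0 0 0 0 0 60",
)

```text
t: 4.53
ee_pos: [0.5116, -0.0927, 0.177]
ee_rot: [[-0.711, -0.37, 0.599], [-0.287, 0.929, 0.234], [-0.643, -0.005, -0.766]]
force: [0.4, -0.8, -0.1]
opening: 0.702
finger_force: 0.0
```

```bash
python3 - <<'E'
from h import *
st=status.state();print(st["t"],st["joint_positions"],st["ee_pos"],st["ee_rot"],st["opening"])
s=snap("wrist","w1.png")
for n in ("stub","chunk","wheel_top"):
    print(n,[(w(s,d["centre"]),round(d["confidence"],2)) for d in finder.tip_of(n,"wrist")[:2]])
    for d in finder.masks_of(n,"wrist")[:1]:
        P=cloud(s,d["mask"]); T=P[(P[:,2]>.103)&(P[:,2]<.12)]
        if len(T)>5: print(len(P),T.mean(0),cv2.minAreaRect(T[:,:2].astype(np.float32)*1000))
L=lean(40,22); g=np.array([.571-.0065,-.068-.0025,.110])
plan(*now(),g,L,60,vmax=.03)
E
```

```text
4.525 [-23.7255 -29.7282 -35.8975  53.1864  27.0591 -38.0035] [ 0.5116 -0.0927  0.177 ] [[-0.7106 -0.3699  0.5986]
 [-0.2866  0.9291  0.2338]
 [-0.6426 -0.0054 -0.7662]] 0.7019275911869819
stub [(array([0.5894, 0.0025, 0.0834]), 0.97)]
989 [ 0.5816 -0.0036  0.1096] ((584.9072875976562, -1.0084190368652344), (23.24795913696289, 27.546937942504883), 29.1115779876709)
chunk [(array([ 0.5663, -0.0744,  0.0876]), 0.68)]
1490 [ 0.5618 -0.0725  0.1094] ((566.43603515625, -70.41142272949219), (32.62663650512695, 28.047700881958008), 21.15085220336914)
wheel_top [(array([ 0.5788, -0.0336,  0.0856]), 0.61), (array([ 0.65  ,  0.3787, -0.0002]), 0.39)]
3 0.001 0.003 0.099 -0.002 0.000 0.000 60; 0.000 0.002 0.099 -0.002 0.000 0.000 60; 0.000 0.002 0.099 -0.002 0.000 0.000 60
```

Call:
jog_arm(
  deltas="0 0.002 0.099 0 0 0 60; 0 0.001 0.099 0 0 0 60; 0 0 0.095 0 0 0 60; 0 0 0 0 0 0 20; 0 0 0 0 0 0 20; 0 0 0 0 0 0 20; 0 0 0 0 0 0 20",
  squeeze=25,
)

```text
t: 5.75
ee_pos: [0.5645, -0.072, 0.1118]
ee_rot: [[-0.708, -0.37, 0.601], [-0.288, 0.929, 0.233], [-0.645, -0.008, -0.765]]
force: [0.3, 0.5, -0.3]
opening: 0.321
finger_force: 30.3
```

```bash
python3 - <<'E'
from h import *
L=lean(40,22)
p,r=now()
p,r=plan(p,r,p-L[:,2]*.12+[0,0,.02],r,20)
p,r=plan(p,r,[.44,-.28,.20],lean(30,-25),20)
p,r=plan(p,r,[.45,-.285,.10],r,20)
E
```

```text
3 -0.015 -0.001 -0.150 0.000 0.000 0.000 20; -0.015 -0.001 -0.150 0.000 0.000 0.000 20; -0.015 -0.001 -0.150 0.000 0.000 0.000 20
6 0.058 -0.081 -0.031 0.049 0.018 0.071 20; 0.049 -0.090 -0.023 0.049 0.018 0.071 20; 0.039 -0.096 -0.014 0.049 0.018 0.071 20; 0.029 -0.100 -0.006 0.049 0.018 0.071 20; 0.017 -0.103 0.003 0.049 0.018 0.071 20; 0.005 -0.104 0.011 0.049 0.018 0.071 20
2 0.067 -0.001 0.154 0.000 0.000 0.000 20; 0.067 -0.001 0.154 0.000 0.000 0.000 20
```

Call:
jog_arm(
  deltas="-0.015 0 -0.150 0 0 0 20; -0.015 0 -0.150 0 0 0 20; -0.015 0 -0.150 0 0 0 20; 0.058 -0.081 -0.031 0.049 0.018 0.071 20; 0.049 -0.090 -0.023 0.049 0.018 0.071 20; 0.039 -0.096 -0.014 0.049 0.018 0.071 20; 0.029 -0.100 -0.006 0.049 0.018 0.071 20; 0.017 -0.103 0.003 0.049 0.018 0.071 20",
)

```text
t: 6.75
ee_pos: [0.4483, -0.2495, 0.2038]
ee_rot: [[-0.812, 0.298, 0.503], [0.257, 0.955, -0.15], [-0.525, 0.008, -0.851]]
force: [-0.5, 0.1, 0.2]
opening: 0.322
finger_force: 30.3
```

Call:
jog_arm(
  deltas="0.005 -0.104 0.011 0.049 0.018 0.071 20; 0.067 0 0.154 0 0 0 20; 0.067 0 0.154 0 0 0 20; 0 0 0 0 0 0 20; 0 0 0 0 0 0 70; 0 0 0 0 0 0 70; 0 0 0 0 0 0 70",
)

```text
t: 7.62
ee_pos: [0.4512, -0.2837, 0.1013]
ee_rot: [[-0.785, 0.419, 0.455], [0.362, 0.908, -0.211], [-0.502, -0.001, -0.865]]
force: [0.5, 0.2, -0.1]
opening: 0.821
finger_force: 0.0
```

```bash
python3 - <<'E'
from h import *
st=status.state();print(st["t"],st["joint_positions"],st["opening"])
s=snap("top")
print([(w(s,d["centre"]),round(d["confidence"],2)) for n in("chunk","stub") for d in finder.tip_of(n,"top")])
p,r=now()
p,r=plan(p,r,[.44,-.28,.20],r,60)
L=lean(40,0); g=np.array([.588-.007,.0015,.110])
p,r=plan(p,r,g-L[:,2]*.10,L,60)
p,r=plan(p,r,g,L,60,vmax=.03)
E
```

```text
7.625 [-34.5655 -26.0635 -38.9769  47.308    4.8266  -8.5161] 0.8208620821394148
[(array([0.589 , 0.004 , 0.0847]), 0.69)]
2 -0.067 -0.003 -0.154 0.000 0.000 0.000 60; -0.067 -0.003 -0.154 0.000 0.000 0.000 60
6 0.027 0.160 -0.007 -0.026 -0.018 -0.038 60; 0.017 0.161 -0.001 -0.026 -0.018 -0.038 60; 0.008 0.162 0.005 -0.026 -0.018 -0.038 60; -0.002 0.162 0.012 -0.026 -0.018 -0.038 60; -0.011 0.161 0.019 -0.026 -0.018 -0.038 60; -0.019 0.159 0.026 -0.026 -0.018 -0.038 60
4 0.000 0.000 0.083 0.000 0.000 0.000 60; 0.000 0.000 0.083 0.000 0.000 0.000 60; 0.000 0.000 0.083 0.000 0.000 0.000 60; 0.000 0.000 0.083 0.000 0.000 0.000 60
```

Call:
jog_arm(
  deltas="-0.067 -0.003 -0.154 0 0 0 60; -0.067 -0.003 -0.154 0 0 0 60; 0.027 0.160 -0.007 -0.026 -0.018 -0.038 60; 0.017 0.161 -0.001 -0.026 -0.018 -0.038 60; 0.008 0.162 0.005 -0.026 -0.018 -0.038 60; -0.002 0.162 0.012 -0.026 -0.018 -0.038 60; -0.011 0.161 0.019 -0.026 -0.018 -0.038 60; -0.019 0.159 0.026 -0.026 -0.018 -0.038 60",
)

```text
t: 8.78
ee_pos: [0.5165, 0.0031, 0.1858]
ee_rot: [[-0.767, -0.003, 0.641], [-0.006, 1.0, -0.002], [-0.641, -0.005, -0.767]]
force: [0.8, -0.8, 0.4]
opening: 0.702
finger_force: 0.0
```

Call:
jog_arm(
  deltas="0 0 0.083 0 0 0 60; 0 0 0 0 0 0 60",
)

```text
t: 9.02
ee_pos: [0.5317, 0.002, 0.1643]
ee_rot: [[-0.77, -0.002, 0.637], [-0.005, 1.0, -0.002], [-0.637, -0.005, -0.77]]
force: [-0.4, -0.0, 0.6]
opening: 0.698
finger_force: 0.0
```

```bash
python3 - <<'E'
from h import *
st=status.state();print(st["t"],st["joint_positions"],st["ee_pos"])
s=snap("wrist")
for n in ("stub","wheel_top"):
    print(n,[(w(s,d["centre"]),round(d["confidence"],2)) for d in finder.tip_of(n,"wrist")[:2]])
L=lean(40,0); g=np.array([.588-.007,.0015,.110])
plan(*now(),g,L,60,vmax=.03)
E
```

```text
9.025 [  0.4208 -36.453  -42.3553  44.4938  -0.4034   0.0658] [0.5317 0.002  0.1643]
stub [(array([0.5881, 0.0024, 0.0856]), 0.9), (array([ 0.7662, -0.1661, -0.0028]), 0.53)]
wheel_top [(array([ 0.5802, -0.037 ,  0.0836]), 0.59)]
3 -0.001 0.001 0.083 -0.001 -0.001 0.001 60; -0.001 0.001 0.083 -0.001 -0.001 0.001 60; -0.001 0.001 0.083 -0.001 -0.001 0.001 60
```

Call:
jog_arm(
  deltas="0 0.001 0.083 0 0 0 60; 0 0.001 0.083 0 0 0 60; 0 0.001 0.083 0 0 0 60; 0 0 0 0 0 0 20; 0 0 0 0 0 0 20; 0 0 0 0 0 0 20; 0 0 0 0 0 0 20",
)

```text
t: 10.05
ee_pos: [0.5801, 0.002, 0.1099]
ee_rot: [[-0.767, -0.001, 0.641], [-0.004, 1.0, -0.003], [-0.641, -0.005, -0.767]]
force: [0.0, -0.4, 2.8]
opening: 0.311
finger_force: 26.1
```

```bash
python3 - <<'E'
from h import *
p,r=now()
p,r=plan(p,r,p-r[:,2]*.12+[0,0,.02],r,20)
p,r=plan(p,r,[.44,-.27,.20],lean(30,-25),20)
p,r=plan(p,r,[.45,-.275,.10],r,20)
E
```

```text
3 -0.014 -0.000 -0.150 0.000 0.000 0.000 20; -0.014 -0.000 -0.150 0.000 0.000 0.000 20; -0.014 -0.000 -0.150 0.000 0.000 0.000 20
6 0.035 -0.151 -0.013 0.026 0.018 0.038 20; 0.026 -0.153 -0.005 0.026 0.018 0.038 20; 0.017 -0.155 0.001 0.026 0.018 0.038 20; 0.008 -0.155 0.008 0.026 0.018 0.038 20; -0.002 -0.155 0.015 0.026 0.018 0.038 20; -0.012 -0.154 0.021 0.026 0.018 0.038 20
2 0.067 -0.001 0.154 0.000 0.000 0.000 20; 0.067 -0.001 0.154 0.000 0.000 0.000 20
```

Call:
jog_arm(
  deltas="-0.014 0 -0.150 0 0 0 20; -0.014 0 -0.150 0 0 0 20; -0.014 0 -0.150 0 0 0 20; 0.035 -0.151 -0.013 0.026 0.018 0.038 20; 0.026 -0.153 -0.005 0.026 0.018 0.038 20; 0.017 -0.155 0.001 0.026 0.018 0.038 20; 0.008 -0.155 0.008 0.026 0.018 0.038 20; -0.002 -0.155 0.015 0.026 0.018 0.038 20",
)

```text
t: 11.05
ee_pos: [0.4504, -0.2256, 0.2032]
ee_rot: [[-0.795, 0.355, 0.491], [0.304, 0.935, -0.183], [-0.524, 0.004, -0.851]]
force: [0.6, 0.0, 0.9]
opening: 0.316
finger_force: 25.9
```

Call:
jog_arm(
  deltas="-0.012 -0.154 0.021 0.026 0.018 0.038 20; 0.067 0 0.154 0 0 0 20; 0.067 0 0.154 0 0 0 20; 0 0 0 0 0 0 20; 0 0 0 0 0 0 70; 0 0 0 0 0 0 70; -0.067 0 -0.154 0 0 0 85; -0.067 0 -0.154 0 0 0 85",
)

```text
t: 12.05
ee_pos: [0.4407, -0.2695, 0.2021]
ee_rot: [[-0.786, 0.419, 0.455], [0.362, 0.908, -0.211], [-0.501, -0.001, -0.865]]
force: [1.4, -1.8, 0.4]
opening: 0.993
finger_force: 0.0
```

```bash
python3 - <<'E'
from h import *
st=status.state();print(st["t"],st["joint_positions"],st["ee_pos"])
s=snap("top","top1.png")
print([(n,w(s,d["centre"]),round(d["confidence"],2)) for n in("chunk","stub","tumbler") for d in finder.tip_of(n,"top")])
d=finder.masks_of("tumbler","top")[0];P=cloud(s,d["mask"]);P=P[P[:,2]>.05]
print(cv2.minAreaRect(P[:,:2].astype(np.float32)*1000),P[:,2].max())
# fit planar arm: r,z of TCP from the three recorded configurations
from scipy.optimize import least_squares
Q=np.array([[5.0104,10.0344,95.1],[-26.0635,-38.9769,47.308],[-36.453,-42.3553,44.4938],[-29.7282,-35.8975,53.1864]])
print(np.hypot(*st["ee_pos"][:2]))
E
```

```text
12.05 [-33.7185 -29.4395 -29.9322  59.7073   4.4144  -7.7899] [ 0.4407 -0.2695  0.2021]
[('chunk', array([ 0.4556, -0.2842,  0.0089]), 0.59), ('stub', array([ 0.4641, -0.2948, -0.0013]), 0.73), ('stub', array([ 0.4559, -0.2734,  0.0312]), 0.54), ('tumbler', array([0.4465, 0.2583, 0.0649]), 0.59)]
((448.5638427734375, 259.95001220703125), (135.83680725097656, 42.781837463378906), 76.63829040527344) 0.093139522967298
0.5165329908798071
```

View pics/top1.png

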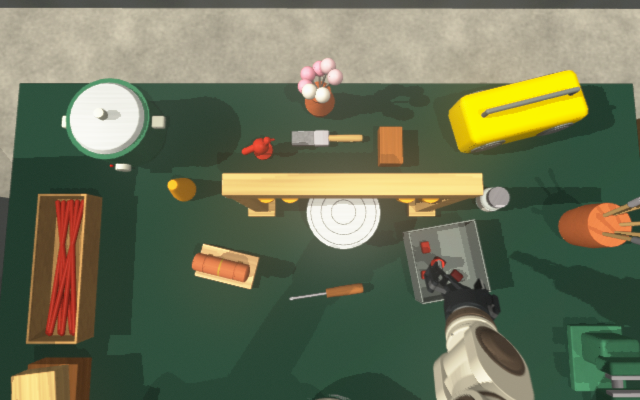

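```bash
cat > kin.py <<'E'
from h import *
from scipy.optimize import least_squares
D=[([-69.4421,5.0104,10.0344,95.1003,.0004],[.1931,-.5148,.2496]),([-23.7255,-29.7282,-35.8975,53.1864,27.0591],[.5116,-.0927,.177]),
([-34.5655,-26.0635,-38.9769,47.308,4.8266],[.4512,-.2837,.1013]),([.4208,-36.453,-42.3553,44.4938,-.4034],[.5317,.002,.1643]),
([-33.7185,-29.4395,-29.9322,59.7073,4.4144],[.4407,-.2695,.2021])]
ry=lambda a:R.from_euler("y",a,degrees=True).as_matrix()
rz=lambda a:R.from_euler("z",a,degrees=True).as_matrix()
def fk(x,q,full=False):
    r0,h,a1,b1,a2,b2,c,d,L=x
    e=np.array([r0,0,h])+ry(q[1])@[a1,0,b1]; wr=e+ry(q[1]-q[2])@[a2,0,b2]
    t=wr+ry(q[1]-q[2]+q[3])@([c,0,d]+rz(q[4])@[L,0,0])
    return [rz(q[0])@v for v in (e,wr,t)] if full else rz(q[0])@t
x0=[0,.3,0,.27,.3,.06,.08,0,.2]
reg=lambda x:(np.array(x)-x0)*.003
s=least_squares(lambda x:np.r_[np.concatenate([fk(x,q)-p for q,p in D]),reg(x)],x0)
x=s.x
if __name__=="__main__":
    print(x,np.abs(s.fun[:15]).max())
    for down in (0,15,25,35,45):
        f=lambda a:np.array(fk(x,[0,*a,down-a[0]+a[1],0]))[[0,2]]-[.583,.157]
        a=least_squares(f,[-35,-42]); q=[0,*a.x,down-a.x[0]+a.x[1],0]
        print(down,a.cost,np.array(q),*fk(x,q,True)[:2])
E
python3 kin.py
```

```text
[ 0.0006  0.1596  0.0003  0.4186  0.5185  0.0363  0.1426 -0.0004  0.266 ] 3.2471704226798466e-05
0 4.173062825105006e-17 [  0.     -25.6611 -76.6006 -50.9395   0.    ] [-0.1804  0.      0.5371] [0.1744 0.     0.1574]
15 4.810051226741214e-24 [  0.    -44.676 -70.645 -10.969   0.   ] [-0.2935  0.      0.4575] [0.1885 0.     0.2631]
25 1.5282515307803605e-16 [  0.     -44.0196 -62.6054   6.4142   0.    ] [-0.2901  0.      0.4609] [0.2129 0.     0.33  ]
35 2.7268837192348965e-19 [  0.     -39.0152 -53.3734  20.6418   0.    ] [-0.2627  0.      0.4851] [0.2485 0.     0.3917]
45 8.34834939103073e-23 [  0.     -31.9661 -43.5714  33.3946   0.    ] [-0.2208  0.      0.515 ] [0.2944 0.     0.4462]
```

```bash
cat >> kin.py <<'E'
def zdir(q): return rz(q[0])@ry(q[1]-q[2]+q[3])@rz(q[4])@[1,0,0]
def ik(p,Rt,q0):
    a=least_squares(lambda q:np.r_[fk(x,q)-p,(zdir(q)-Rt[:,2])*.3],q0); q=a.x
    M=rz(q[0])@ry(q[1]-q[2]+q[3])@rz(q[4])@np.array([[0,0,1],[0,1,0],[-1,0,0.]])
    j6=R.from_matrix(M.T@Rt).as_rotvec(degrees=True)
    return a.cost,np.r_[q,j6[2]]
E
python3 - <<'E'
from kin import *
for az in (76.4,256.4):
  for s in (1,-1):
    print(az,s,*ik([.448,.26,.068],lean(28,az,s),[30,-10,-20,70,0]))
for az in (0,-10):
  L=lean(62,az); p=np.array([.582,-.037,.157])
  print("place",*ik(p,L,[0,-44,-60,10,0]),"back",*ik(p-L[:,2]*.07,L,[0,-44,-60,10,0]))
  print("above",*ik(p+[0,0,.05],L,[0,-44,-60,10,0]), "above-back",*ik(p+[-.1,0,.06],L,[0,-44,-60,10,0]))
print(now(),status.state()["joint_positions"])
E
```

```text
76.4 1 4.753339091545612e-14 [ 18.3238 -14.1713 -32.132   56.3352  23.4822 -54.7926]
76.4 -1 4.753339091545612e-14 [ 18.3238 -14.1713 -32.132   56.3352  23.4822 125.2074]
256.4 1 4.014868396059499e-23 [ 38.6209  22.2336   5.6906  96.2517 -16.7148 145.6134]
256.4 -1 4.014868396059499e-23 [ 38.6209  22.2336   5.6906  96.2517 -16.7148 -34.3866]
place 5.1397690808451046e-20 [ -6.0832 -42.5791 -59.7775  10.9359   5.3689  -2.8643] back 7.85906405666915e-17 [ -7.3875 -58.8262 -62.1828  24.8418   6.5187  -3.4832]
above 1.4095645015891753e-17 [ -6.0832 -44.5402 -55.0365  17.6381   5.3689  -2.8643] above-back 4.655920321233692e-15 [ -8.5133 -67.8459 -61.6582  34.4516   7.5107  -4.0198]
place 5.123339311749663e-19 [  0.6168 -42.1529 -59.52    11.045   -9.3621   5.0292] back 8.742024846066986e-17 [  2.8653 -58.0586 -61.8431  24.8236 -11.338    6.1201]
above 3.919226741587127e-17 [  0.6168 -44.135  -54.7933  17.7538  -9.3621   5.0292] above-back 2.9435108530219253e-14 [  0.8628 -67.568  -61.5496  34.45    -9.5785   5.1479]
(array([ 0.441 , -0.2697,  0.2001]), array([[-0.7859,  0.4191,  0.4547],
       [ 0.3622,  0.9079, -0.211 ],
       [-0.5013, -0.0011, -0.8653]])) [-33.7214 -29.3907 -30.1203  59.4823   4.4134  -7.7851]
```

```bash
python3 - <<'E'
from kin import *
lo=np.array([-179,-48.56,-65.8,-126,-82.7]);
for a in (28,31):
  L=lean(90-a,0); p=np.array([.582,-.037,.157])-L[:,2]*.004
  print(a,"place",ik(p,L,[0,-44,-60,10,0])[1])
  for dx,dz,da in ((-.025,-.01,0),(-.045,0,0),(-.045,-.025,0),(-.045,-.025,6),(-.06,-.025,6),(-.06,0,10),(-.06,0,15),(-.1,.03,20)):
    q=ik(p+[dx,0,dz],lean(90-a-da,0),[0,-44,-60,10,0])[1]; print(dx,dz,da,q[1:4],(q[:5]-lo)[1:3].min())
E
```

```text
28 place [ -6.1453 -43.5146 -59.973   11.6788   5.4236  -2.8937]
-0.025 -0.01 0 [-49.2425 -63.4173  13.9845] -0.6824512108535785
-0.045 0 0 [-54.9683 -64.3541  18.7954] -6.4082599091932835
-0.045 -0.025 0 [-54.0848 -66.8319  15.4342] -5.524815328625621
-0.045 -0.025 6 [-49.5535 -61.1182  22.6198] -0.993488359912881
-0.06 -0.025 6 [-53.3461 -62.5044  25.0452] -4.786124146326458
-0.06 0 10 [-50.0551 -55.9913  32.2619] -1.495052638508568
-0.06 0 15 [-45.3736 -51.1168  37.442 ] 3.186399268774302
-0.1 0.03 20 [-47.7531 -46.0351  49.9323] 0.8068733140275981
31 place [ -6.0242 -41.9683 -57.1734  15.9351   5.1612  -3.1111]
-0.025 -0.01 0 [-47.3559 -60.5799  17.9385] 1.2041261998448505
-0.045 0 0 [-52.6101 -61.4546  22.3399] -4.050058298985505
-0.045 -0.025 0 [-51.8689 -63.9622  19.091 ] -3.3088909534068165
-0.045 -0.025 6 [-47.0921 -58.1963  26.0775] 1.4678970556713509
-0.06 -0.025 6 [-50.6077 -59.5655  28.242 ] -2.047676297687076
-0.06 0 10 [-47.2333 -53.0392  35.3851] 1.3267384384751608
-0.06 0 15 [-42.5204 -48.1604  40.5347] 6.039610973951675
-0.1 0.03 20 [-44.5876 -43.1643  52.6198] 3.972438036726359
```

```bash
python3 - <<'E'
from h import *
p,r=now()
p,r=plan(p,r,[.40,-.02,.24],lean(30,25),85,vmax=.06)
L=lean(31,76.4); g=np.array([.448,.260,.066])-L[:,2]*.004
p,r=plan(p,r,g-L[:,2]*.10,L,85)
E
```

```text
6 0.057 0.116 -0.059 -0.046 0.000 -0.080 85; 0.042 0.127 -0.050 -0.046 0.000 -0.080 85; 0.025 0.134 -0.040 -0.046 0.000 -0.080 85; 0.008 0.139 -0.031 -0.046 0.000 -0.080 85; -0.009 0.141 -0.020 -0.046 0.000 -0.080 85; -0.027 0.139 -0.010 -0.046 0.000 -0.080 85
6 -0.038 0.106 0.076 -0.048 -0.002 -0.082 85; -0.051 0.095 0.084 -0.048 -0.002 -0.082 85; -0.062 0.081 0.091 -0.048 -0.002 -0.082 85; -0.071 0.065 0.097 -0.048 -0.002 -0.082 85; -0.078 0.048 0.101 -0.048 -0.002 -0.082 85; -0.083 0.030 0.104 -0.048 -0.002 -0.082 85
```

Call:
jog_arm(
  deltas="0.057 0.116 -0.059 -0.046 0 -0.080 85; 0.042 0.127 -0.050 -0.046 0 -0.080 85; 0.025 0.134 -0.040 -0.046 0 -0.080 85; 0.008 0.139 -0.031 -0.046 0 -0.080 85; -0.009 0.141 -0.020 -0.046 0 -0.080 85; -0.027 0.139 -0.010 -0.046 0 -0.080 85; -0.038 0.106 0.076 -0.048 -0.002 -0.082 85; -0.051 0.095 0.084 -0.048 -0.002 -0.082 85",
)

```text
t: 13.3
ee_pos: [0.4113, 0.0573, 0.2096]
ee_rot: [[-0.637, -0.675, 0.372], [-0.583, 0.738, 0.34], [-0.504, -0.0, -0.864]]
force: [0.5, 0.2, 0.6]
opening: 1.002
finger_force: 0.0
```

Call:
jog_arm(
  deltas="-0.062 0.081 0.091 -0.048 -0.002 -0.082 85; -0.071 0.065 0.097 -0.048 -0.002 -0.082 85; -0.078 0.048 0.101 -0.048 -0.002 -0.082 85; -0.083 0.030 0.104 -0.048 -0.002 -0.082 85; 0 0 0 0 0 0 85",
)

```text
t: 13.92
ee_pos: [0.434, 0.2093, 0.1509]
ee_rot: [[-0.2, -0.973, 0.118], [-0.835, 0.232, 0.499], [-0.512, 0.002, -0.859]]
force: [-0.5, -0.2, -0.1]
opening: 0.994
finger_force: 0.0
```

```bash
python3 - <<'E'
from h import *
st=status.state();print(st["t"],st["joint_positions"],st["ee_pos"],st["wrist_torque"])
s=snap("wrist","w2.png")
print([(w(s,d["centre"]),round(d["confidence"],2)) for d in finder.tip_of("tumbler","wrist")[:2]],[(w(s,d["centre"]),round(d["confidence"],2)) for d in finder.tip_of("cradle","wrist")[:2]])
d=finder.masks_of("tumbler","wrist")[0];P=cloud(s,d["mask"]);P=P[(P[:,2]>.05)&(P[:,2]<.1)]
print(len(P),cv2.minAreaRect(P[:,:2].astype(np.float32)*1000),P[:,2].max())
L=lean(31,76.4); g=np.array([.448,.260,.066])-L[:,2]*.004
p,r=plan(*now(),g,L,85,vmax=.03)
E
```

```text
13.925 [ 10.7749 -19.9053 -27.8009  68.4314  27.904  -62.3608] [0.434  0.2093 0.1509] [-0.4528  0.1411  0.0234]
[(array([0.4472, 0.2601, 0.0652]), 0.94)] []
7229 ((447.09149169921875, 257.7161560058594), (135.7143096923828, 43.59885787963867), 75.97850036621094) 0.08872220510923409
4 -0.001 -0.000 0.083 -0.001 -0.000 -0.000 85; -0.001 -0.000 0.083 -0.001 -0.000 -0.000 85; -0.001 -0.000 0.083 -0.001 -0.000 -0.000 85; -0.001 -0.000 0.083 -0.001 -0.000 -0.000 85
```

View pics/w2.png

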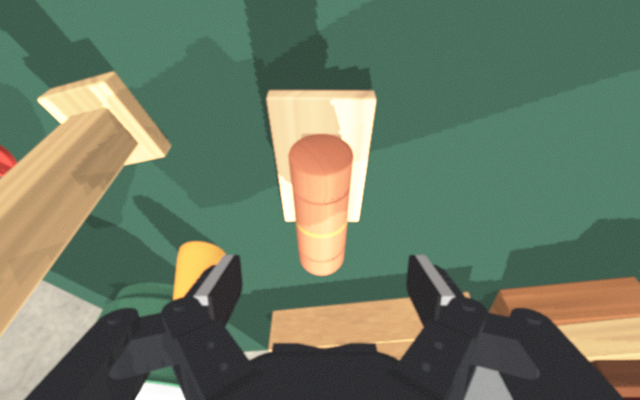

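The wrist view shows the tumbler centred between the jaws, with the brass band at (322,230).

Call:
jog_arm(
  deltas="0 0 0.083 0 0 0 85; 0 0 0.083 0 0 0 85; 0 0 0.083 0 0 0 85; 0 0 0.081 0 0 0 85; 0 0 0 0 0 0 30; 0 0 0 0 0 0 30; 0 0 0 0 0 0 30; 0 0 0 0 0 0 30",
  squeeze=90,
)

```text
t: 15.12
ee_pos: [0.4477, 0.2569, 0.0707]
ee_rot: [[-0.201, -0.972, 0.126], [-0.833, 0.237, 0.5], [-0.515, -0.005, -0.857]]
force: [-4.6, -4.8, 5.4]
opening: 0.492
finger_force: 91.2
```

```bash
python3 - <<'E'
from h import *
st=status.state();print(st["ee_pos"],st["force"],st["wrist_torque"],st["opening"])
p,r=now()
p,r=plan(p,r,p+[0,0,.09],r,30,vmax=.03)
p,r=plan(p,r,p+[0,0,.04],lean(0,76.4),30,vmax=.06)
E
```

```text
[0.4477 0.2569 0.0707] [-4.6234 -4.8051  5.3674] [-0.6602  0.5531  0.3102] 0.49168766783401646
3 -0.052 -0.000 -0.086 0.000 0.000 0.000 30; -0.052 -0.000 -0.086 0.000 0.000 0.000 30; -0.052 -0.000 -0.086 0.000 0.000 0.000 30
4 -0.017 -0.000 -0.029 -0.001 0.086 -0.000 30; -0.013 -0.000 -0.031 -0.001 0.086 -0.000 30; -0.009 -0.000 -0.032 -0.001 0.086 -0.000 30; -0.004 -0.000 -0.033 -0.001 0.086 -0.000 30
```

Call:
jog_arm(
  deltas="-0.052 0 -0.086 0 0 0 30; -0.052 0 -0.086 0 0 0 30; -0.052 0 -0.086 0 0 0 30; -0.017 0 -0.029 0 0.086 0 30; -0.013 0 -0.031 0 0.086 0 30; -0.009 0 -0.032 0 0.086 0 30; -0.004 0 -0.033 0 0.086 0 30; 0 0 0 0 0 0 30",
)

```text
t: 16.12
ee_pos: [0.4472, 0.2586, 0.1996]
ee_rot: [[-0.234, -0.972, 0.002], [-0.972, 0.234, -0.001], [0.0, -0.002, -1.0]]
force: [0.3, 0.3, -4.4]
opening: 0.487
finger_force: 93.1
```

Call:
jog_arm(
  deltas="0 0 0 0 0 0 30; 0 0 0 0 0 0 30; 0 0 0 0 0 0 30; 0 0 0 0 0 0 30; 0 0 0 0 0 0 30; 0 0 0 0 0 0 30",
)

```text
t: 16.88
ee_pos: [0.4467, 0.2575, 0.1994]
ee_rot: [[-0.236, -0.972, 0.003], [-0.972, 0.236, -0.001], [0.0, -0.003, -1.0]]
force: [-0.1, -0.9, -5.2]
opening: 0.489
finger_force: 93.1
```

```bash
python3 - <<'E'
from h import *
F=[];T=[]
for i in range(12):
    snap("scene","s2.png" if i==11 else None); st=status.state();F.append(st["force"]);T.append(st["wrist_torque"])
print(st["t"],st["ee_pos"],st["ee_rot"],st["opening"])
F=np.array(F);T=np.array(T);print(F.mean(0),F.std(0),T.mean(0),T.std(0))
b=np.array([np.cos(np.radians(76.4)),np.sin(np.radians(76.4)),0]); n=np.cross(b,[0,0,-1.])
print("about b x down:",(T@n).mean(),(T@n).std(),"about b",(T@b).mean(), "tool frame:",st["ee_rot"].T@T.mean(0))
E
```

```text
17.475 [0.4468 0.2575 0.1994] [[-0.2359 -0.9718  0.0029]
 [-0.9718  0.2359 -0.001 ]
 [ 0.0003 -0.003  -1.    ]] 0.4836901162441291
[ 0.1054  0.0113 -4.4111] [0.5726 0.414  0.5196] [ 0.0988 -0.0312  0.0098] [0.0246 0.0254 0.03  ]
about b x down: -0.10340542923082154 0.025967783892988455 about b -0.00707596789053119 tool frame: [ 0.007  -0.1034 -0.0095]
```

```bash
python3 - <<'E'
from h import *
p,r=now(); L=lean(31,76.4)
p,r=plan(p,r,[.4470,.2572,.155],L,30)
p,r=plan(p,r,[.4473,.2572,.085],L,30,vmax=.035)
p,r=plan(p,r,[.4473,.2572,.0710],L,30,vmax=.008)
E
```

```text
4 0.000 -0.000 0.037 -0.001 -0.086 0.000 30; 0.005 -0.000 0.037 -0.001 -0.086 0.000 30; 0.010 -0.000 0.036 -0.001 -0.086 0.000 30; 0.015 -0.000 0.034 -0.001 -0.086 0.000 30
3 0.040 -0.000 0.067 0.000 0.000 0.000 30; 0.040 -0.000 0.067 0.000 0.000 0.000 30; 0.040 -0.000 0.067 0.000 0.000 0.000 30
2 0.012 -0.000 0.020 0.000 0.000 0.000 30; 0.012 -0.000 0.020 0.000 0.000 0.000 30
```

View pics/s2.png

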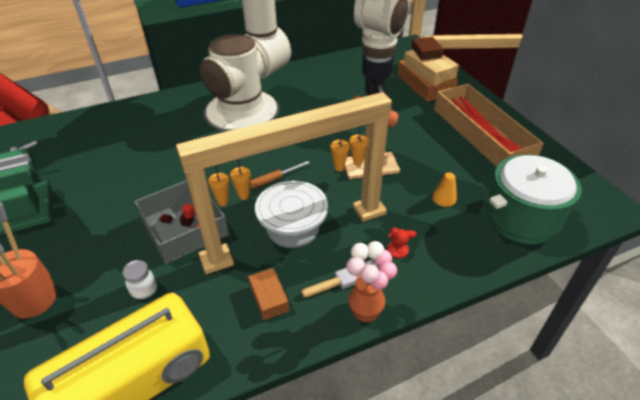

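The scene view shows the wheel clear at (290,205), the offcuts in the bin at (188,213), and the tumbler held at (388,118). The torque puts the heavy end toward the robot side (azimuth 256°), so I'll set the tumbler back and regrasp with the opposite lean.

Call:
jog_arm(
  deltas="0 0 0.037 0 -0.086 0 30; 0.005 0 0.037 0 -0.086 0 30; 0.010 0 0.036 0 -0.086 0 30; 0.015 0 0.034 0 -0.086 0 30; 0.040 0 0.067 0 0 0 30; 0.040 0 0.067 0 0 0 30; 0.040 0 0.067 0 0 0 30; 0.012 0 0.020 0 0 0 30",
)

```text
t: 18.48
ee_pos: [0.4461, 0.2569, 0.0758]
ee_rot: [[-0.202, -0.972, 0.122], [-0.834, 0.236, 0.498], [-0.513, -0.001, -0.859]]
force: [-0.1, -0.1, -3.9]
opening: 0.485
finger_force: 93.9
```

Call:
jog_arm(
  deltas="0.012 0 0.018 0 0 0 30; 0 0 0 0 0 0 30",
)

```text
t: 18.73
ee_pos: [0.4474, 0.2572, 0.0716]
ee_rot: [[-0.2, -0.972, 0.125], [-0.834, 0.236, 0.499], [-0.514, -0.004, -0.857]]
force: [0.0, 0.4, -4.6]
opening: 0.49
finger_force: 93.9
```

Call:
jog_arm(
  deltas="0.002 0 0.003 0 0 0 30; 0 0 0 0 0 0 30",
)

```text
t: 18.98
ee_pos: [0.4477, 0.2572, 0.0709]
ee_rot: [[-0.2, -0.972, 0.125], [-0.834, 0.236, 0.5], [-0.515, -0.005, -0.857]]
force: [2.1, -0.5, -1.4]
opening: 0.49
finger_force: 94.2
```

Call:
jog_arm(
  deltas="0.001 0 0.002 0 0 0 30; 0 0 0 0 0 0 85; 0 0 0 0 0 0 85; 0 0 0 0 0 0 85; 0 0 0 0 0 0 85; 0 0 -0.1 0 0 0 85; 0 0 -0.1 0 0 0 85; 0 0 -0.1 0 0 0 85",
)

```text
t: 19.98
ee_pos: [0.4357, 0.2118, 0.1473]
ee_rot: [[-0.201, -0.972, 0.124], [-0.834, 0.236, 0.499], [-0.514, -0.003, -0.858]]
force: [0.1, 0.2, -1.0]
opening: 0.995
finger_force: 0.0
```

```bash
python3 - <<'E'
from h import *
st=status.state();print(st["t"],st["ee_pos"],st["opening"])
s=snap("wrist")
print([(w(s,d["centre"]),round(d["confidence"],2)) for d in finder.tip_of("tumbler","wrist")[:2]])
d=finder.masks_of("tumbler","wrist")[0];P=cloud(s,d["mask"]);P=P[(P[:,2]>.05)&(P[:,2]<.1)]
print(len(P),cv2.minAreaRect(P[:,:2].astype(np.float32)*1000),P[:,2].max())
p,r=now();L=lean(31,256.4); g=np.array([.448,.260,.066])-L[:,2]*.004
# roll via straight-down poses to keep the last joint inside its range
p,r=plan(p,r,[.447,.255,.20],lean(0,76.4),85)
p,r=plan(p,r,[.447,.265,.20],lean(0,76.4-90),85,wmax=10)
p,r=plan(p,r,g-L[:,2]*.08,L,85,wmax=10)
p,r=plan(p,r,g,L,85,vmax=.03)
from kin import *
for a in (76.4,31.4,-13.6,-58.6,-103.6): print(ik([.447,.26,.2],lean(0,a),[30,-10,-20,70,0])[1])
E
```

```text
19.975 [0.4357 0.2118 0.1473] 0.9945494395972347
[(array([0.4472, 0.2596, 0.065 ]), 0.62)]Traceback (most recent call last):
  File "<stdin>", line 5, in <module>
IndexError: list index out of range
```

```bash
python3 - <<'E'
from kin import *
p,r=now();L=lean(31,256.4); g=np.array([.4475,.2595,.066])-L[:,2]*.004
p,r=plan(p,r,[.447,.235,.20],lean(0,40),85,wmax=10)
p,r=plan(p,r,[.447,.265,.20],lean(0,-40),85,wmax=10)
p,r=plan(p,r,g-L[:,2]*.08,L,85,wmax=10)
p,r=plan(p,r,g,L,85,vmax=.03)
for a in (76.4,31.4,-13.6,-58.6,-103.6): print(ik([.447,.26,.2],lean(0,a),[30,-10,-20,70,0])[1])
E
```

```text
5 -0.032 -0.003 -0.021 0.021 0.067 0.079 85; -0.030 -0.000 -0.025 0.021 0.067 0.079 85; -0.027 0.003 -0.028 0.021 0.067 0.079 85; -0.024 0.005 -0.030 0.021 0.067 0.079 85; -0.020 0.006 -0.033 0.021 0.067 0.079 85
9 -0.007 0.009 0.000 0.000 0.000 0.099 85; -0.006 0.010 0.000 0.000 0.000 0.099 85; -0.004 0.010 0.000 0.000 0.000 0.099 85; -0.003 0.011 0.000 0.000 0.000 0.099 85; -0.001 0.011 0.000 0.000 0.000 0.099 85; 0.001 0.011 0.000 0.000 0.000 0.099 85; 0.003 0.011 0.000 0.000 0.000 0.099 85; 0.004 0.010 0.000 0.000 0.000 0.099 85; 0.006 0.010 0.000 0.000 0.000 0.099 85
8 0.006 0.015 0.026 0.024 -0.039 0.086 85; 0.010 0.014 0.025 0.024 -0.039 0.086 85; 0.013 0.014 0.024 0.024 -0.039 0.086 85; 0.016 0.013 0.022 0.024 -0.039 0.086 85; 0.019 0.011 0.021 0.024 -0.039 0.086 85; 0.022 0.009 0.019 0.024 -0.039 0.086 85; 0.024 0.006 0.017 0.024 -0.039 0.086 85; 0.026 0.004 0.016 0.024 -0.039 0.086 85
3 -0.000 -0.000 0.089 0.000 0.000 0.000 85; -0.000 -0.000 0.089 0.000 0.000 0.000 85; -0.000 -0.000 0.089 0.000 0.000 0.000 85
[ 30.1847  -0.3058  -0.9632  89.3426  -0.     -46.2153]
[30.1847 -0.3058 -0.9632 89.3426 -0.     -1.2153]
[30.1847 -0.3058 -0.9632 89.3426 -0.     43.7847]
[30.1847 -0.3058 -0.9632 89.3426 -0.     88.7847]
[ 30.1847  -0.3058  -0.9632  89.3426  -0.     133.7847]
```

Call:
jog_arm(
  deltas="-0.032 -0.003 -0.021 0.021 0.067 0.079 85; -0.030 0 -0.025 0.021 0.067 0.079 85; -0.027 0.003 -0.028 0.021 0.067 0.079 85; -0.024 0.005 -0.030 0.021 0.067 0.079 85; -0.020 0.006 -0.033 0.021 0.067 0.079 85; -0.007 0.009 0 0 0 0.099 85; -0.006 0.010 0 0 0 0.099 85; -0.004 0.010 0 0 0 0.099 85",
)

```text
t: 21.12
ee_pos: [0.4459, 0.2463, 0.1971]
ee_rot: [[-0.974, -0.225, -0.006], [-0.225, 0.974, -0.002], [0.007, -0.001, -1.0]]
force: [-0.2, -0.1, 0.2]
opening: 0.995
finger_force: 0.0
```

Call:
jog_arm(
  deltas="-0.003 0.011 0 0 0 0.099 85; -0.001 0.011 0 0 0 0.099 85; 0.001 0.011 0 0 0 0.099 85; 0.003 0.011 0 0 0 0.099 85; 0.004 0.010 0 0 0 0.099 85; 0.006 0.010 0 0 0 0.099 85; 0.006 0.015 0.026 0.024 -0.039 0.086 85; 0.010 0.014 0.025 0.024 -0.039 0.086 85",
)

```text
t: 22.12
ee_pos: [0.4488, 0.2753, 0.1818]
ee_rot: [[-0.559, 0.829, 0.021], [0.819, 0.556, -0.144], [-0.131, -0.063, -0.989]]
force: [0.4, -1.1, -0.6]
opening: 0.995
finger_force: 0.0
```

Call:
jog_arm(
  deltas="0.013 0.014 0.024 0.024 -0.039 0.086 85; 0.016 0.013 0.022 0.024 -0.039 0.086 85; 0.019 0.011 0.021 0.024 -0.039 0.086 85; 0.022 0.009 0.019 0.024 -0.039 0.086 85; 0.024 0.006 0.017 0.024 -0.039 0.086 85; 0.026 0.004 0.016 0.024 -0.039 0.086 85; 0 0 0 0 0 0 85",
)

```text
t: 23.0
ee_pos: [0.4567, 0.3027, 0.1326]
ee_rot: [[0.198, 0.972, -0.129], [0.827, -0.236, -0.51], [-0.526, -0.006, -0.851]]
force: [-1.2, -1.1, 0.4]
opening: 0.993
finger_force: 0.0
```

```bash
python3 - <<'E'
from h import *
st=status.state();print(st["t"],st["ee_pos"],st["joint_positions"])
s=snap("wrist","w3.png")
print([(w(s,d["centre"]),round(d["confidence"],2)) for d in finder.tip_of("tumbler","wrist")[:2]])
L=lean(31,256.4); g=np.array([.4475,.2595,.066])-L[:,2]*.004
plan(*now(),g,L,85,vmax=.03)
E
```

```text
23.0 [0.4567 0.3027 0.1326] [ 41.7521  29.2552  20.9496 108.8084 -17.1153 149.4662]
[(array([0.4482, 0.2602, 0.0623]), 0.91)]
3 -0.001 0.001 0.087 -0.001 0.002 0.001 85; -0.001 0.001 0.087 -0.001 0.002 0.001 85; -0.002 0.001 0.087 -0.001 0.002 0.001 85
```

View pics/w3.png

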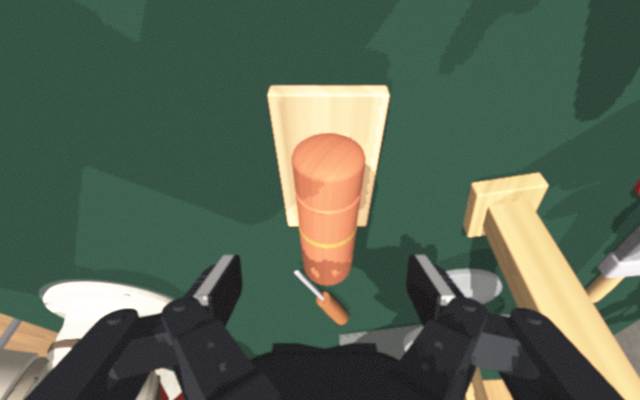

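The tumbler is back in its saddles and centred between the jaws, with the band at (328,240).

Call:
jog_arm(
  deltas="-0.001 0.001 0.087 -0.001 0.002 0.001 85; -0.001 0.001 0.087 -0.001 0.002 0.001 85; -0.002 0.001 0.087 -0.001 0.002 0.001 85; 0 0 0 0 0 0 30; 0 0 0 0 0 0 30; 0 0 0 0 0 0 30; 0 0 0 0 0 0 30; 0 0 0 0 0 0 30",
  squeeze=90,
)

```text
t: 24.1
ee_pos: [0.449, 0.2622, 0.072]
ee_rot: [[0.207, 0.971, -0.117], [0.834, -0.238, -0.499], [-0.512, 0.006, -0.859]]
force: [0.5, 1.0, 6.6]
opening: 0.488
finger_force: 92.0
```

```bash
python3 - <<'E'
from kin import *
st=status.state();print(st["ee_pos"],st["force"],st["opening"])
p,r=now()
b=r.T@np.array([np.cos(np.radians(256.4)),np.sin(np.radians(256.4)),0]);print("heavy-end dir in tool",b,np.degrees(np.arctan2(b[2],-b[0])))
p,r=plan(p,r,p+[0,0,.11],r,30,vmax=.03)
for az in (170,85,0):
    p,r=plan(p,r,{170:[.42,.22,.24],85:[.42,.13,.24],0:[.45,-.037,.24]}[az],lean(35,az) if az<100 else lean(15,az),30,wmax=9.8)
    print(ik(p,r,[20,-10,-20,70,0])[1])
E
```

```text
[0.449  0.2622 0.072 ] [0.4796 1.021  6.602 ] 0.4875332148671908
heavy-end dir in tool [-0.8589  0.0026  0.5121] 30.805916331341415
4 -0.047 0.001 -0.079 0.000 0.000 0.000 30; -0.047 0.001 -0.079 0.000 0.000 0.000 30; -0.047 0.001 -0.079 0.000 0.000 0.000 30; -0.047 0.001 -0.079 0.000 0.000 0.000 30
9 -0.026 -0.007 -0.009 0.042 0.015 0.098 30; -0.027 -0.003 -0.010 0.042 0.015 0.098 30; -0.027 0.000 -0.010 0.042 0.015 0.098 30; -0.026 0.004 -0.011 0.042 0.015 0.098 30; -0.025 0.007 -0.012 0.042 0.015 0.098 30; -0.023 0.010 -0.013 0.042 0.015 0.098 30; -0.021 0.012 -0.014 0.042 0.015 0.098 30; -0.019 0.015 -0.016 0.042 0.015 0.098 30; -0.016 0.016 -0.017 0.042 0.015 0.098 30
[  23.0989    6.1414    8.7848  105.2948    8.1252 -147.8034]
9 0.006 0.033 -0.001 0.045 -0.020 0.096 30; 0.010 0.031 -0.004 0.045 -0.020 0.096 30; 0.015 0.029 -0.007 0.045 -0.020 0.096 30; 0.019 0.026 -0.009 0.045 -0.020 0.096 30; 0.022 0.022 -0.011 0.045 -0.020 0.096 30; 0.025 0.018 -0.013 0.045 -0.020 0.096 30; 0.027 0.013 -0.015 0.045 -0.020 0.096 30; 0.028 0.008 -0.017 0.045 -0.020 0.096 30; 0.028 0.003 -0.018 0.045 -0.020 0.096 30
[ -3.091  -15.9229 -15.7138  88.873   34.9777 -87.67  ]
9 0.050 -0.016 -0.035 0.060 0.000 0.086 30; 0.047 -0.026 -0.033 0.060 0.000 0.086 30; 0.043 -0.035 -0.030 0.060 0.000 0.086 30; 0.037 -0.043 -0.026 0.060 0.000 0.086 30; 0.031 -0.050 -0.022 0.060 0.000 0.086 30; 0.024 -0.056 -0.017 0.060 0.000 0.086 30; 0.016 -0.060 -0.011 0.060 0.000 0.086 30; 0.008 -0.062 -0.005 0.060 0.000 0.086 30; -0.001 -0.063 0.000 0.060 0.000 0.086 30
[ -7.0905 -43.7407 -35.1966  63.7505   4.06    -5.8179]
```

```bash
cat > place.py <<'E'
from kin import *
off=np.array([[.207,.971,-.117],[.834,-.238,-.499],[-.512,.006,-.859]]).T@(np.array([.448,.260,.066])-[.449,.2622,.072])
LB=lean(90-30.8,0)
def tcp(bar): return np.array(bar)-LB@off
def seg(p,r,p1,r1,**k):
    for f in (.33,.67,1):
        rv=R.from_matrix(r.T@r1).as_rotvec(); q=ik(p+(np.array(p1)-p)*f,r@R.from_rotvec(rv*f).as_matrix(),[0,-30,-40,40,0])[1]; print("  q",q.round(1))
    return plan(p,r,p1,r1,30,**k)
E
python3 - <<'E'
from place import *
print(off)
p,r=now()
p,r=seg(p,r,p+[-.01,0,.12],r,vmax=.032)
p,r=seg(p,r,[.43,.17,.23],lean(25,-50),wmax=9.8)
p,r=seg(p,r,[.45,-.037,.23],lean(40,0),wmax=9.8)
p,r=seg(p,r,tcp([.5825,-.037,.185]),LB,wmax=6,vmax=.03)
E
```

```text
[ 0.001  -0.0005  0.0064]
  q [ 39.6  23.3  10.9 103.1 -18.  147.6]
  q [ 39.8  22.3  14.2 107.3 -18.  147.8]
  q [ 40.   21.7  17.8 111.6 -17.9 148. ]
4 -0.053 -0.007 -0.085 0.000 0.000 0.000 30; -0.053 -0.007 -0.085 0.000 0.000 0.000 30; -0.053 -0.007 -0.085 0.000 0.000 0.000 30; -0.053 -0.007 -0.085 0.000 0.000 0.000 30
  q [ 40.1  11.7   8.  104.6 -22.8 129.7]
  q [ 38.8   0.1  -2.   96.6 -25.6 108.4]
  q [ 35.6 -11.5 -10.7  88.8 -24.9  85.1]
6 -0.055 0.007 0.008 -0.046 0.010 -0.088 30; -0.055 -0.001 0.007 -0.046 0.010 -0.088 30; -0.055 -0.009 0.006 -0.046 0.010 -0.088 30; -0.053 -0.017 0.004 -0.046 0.010 -0.088 30; -0.050 -0.024 0.002 -0.046 0.010 -0.088 30; -0.046 -0.031 -0.001 -0.046 0.010 -0.088 30
  q [ 27.8 -27.3 -24.1  76.6 -25.2  57.9]
  q [ 13.2 -42.5 -35.4  65.2 -15.5  25.7]
  q [ -7.6 -49.4 -41.   58.6   4.8  -5.8]
6 -0.086 -0.065 0.040 -0.050 -0.026 -0.078 30; -0.076 -0.078 0.038 -0.050 -0.026 -0.078 30; -0.064 -0.090 0.034 -0.050 -0.026 -0.078 30; -0.051 -0.099 0.029 -0.050 -0.026 -0.078 30; -0.037 -0.107 0.023 -0.050 -0.026 -0.078 30; -0.023 -0.112 0.015 -0.050 -0.026 -0.078 30
  q [ -7.  -49.2 -45.9  47.2   5.1  -4.9]
  q [ -6.5 -47.4 -50.7  34.1   5.2  -3.9]
  q [ -6.  -43.4 -54.6  19.7   5.1  -3.1]
5 -0.048 0.000 0.076 0.000 -0.043 0.000 30; -0.042 0.000 0.079 0.000 -0.043 0.000 30; -0.037 0.000 0.081 0.000 -0.043 0.000 30; -0.032 0.000 0.084 0.000 -0.043 0.000 30; -0.026 0.000 0.085 0.000 -0.043 0.000 30
```

```bash
sed -i 's/^LB=.*/LB=lean(90-30.8,12,-1)/' place.py; python3 - <<'E'
from place import *
p,r=now(); hv=r.T@np.array([np.cos(np.radians(256.4)),np.sin(np.radians(256.4)),0])
print("heavy at place",LB@hv)
p,r=seg(p,r,p+[-.01,0,.12],r,vmax=.032)
p,r=seg(p,r,[.44,.12,.235],axes([0,0,-1],[.6,-.8,0]),wmax=9.8)
p,r=seg(p,r,[.475,-.037,.225],lean(30,12,-1),wmax=9.8)
p,r=seg(p,r,tcp([.5825,-.037,.180]),LB,wmax=6,vmax=.03)
print(p); p,r=seg(p,r,tcp([.5825,-.037,.155]),LB)
E
```

```text
heavy at place [ 0.0006 -0.0025 -1.    ]
  q [ 39.6  23.3  10.9 103.1 -18.  147.6]
  q [ 39.8  22.3  14.2 107.3 -18.  147.8]
  q [ 40.   21.7  17.8 111.6 -17.9 148. ]
4 -0.053 -0.007 -0.085 0.000 0.000 0.000 30; -0.053 -0.007 -0.085 0.000 0.000 0.000 30; -0.053 -0.007 -0.085 0.000 0.000 0.000 30; -0.053 -0.007 -0.085 0.000 0.000 0.000 30
  q [ 32.9  11.4   9.7 105.2 -12.5 151.9]
  q [ 24.5   1.1   2.1  99.1  -6.5 155.4]
  q [ 15.3  -8.2  -4.5  93.7  -0.  158.4]
6 -0.078 0.019 0.019 0.020 0.055 0.071 30; -0.077 0.029 0.011 0.020 0.055 0.071 30; -0.074 0.037 0.004 0.020 0.055 0.071 30; -0.069 0.045 -0.003 0.020 0.055 0.071 30; -0.063 0.052 -0.011 0.020 0.055 0.071 30; -0.056 0.058 -0.018 0.020 0.055 0.071 30
  q [  7.3 -17.7 -13.3  84.7   2.3 158.6]
  q [ -1.6 -26.4 -21.8  75.3   6.1 159. ]
  q [-10.6 -33.5 -29.5  66.   11.1 160.2]
4 -0.055 0.122 0.008 -0.018 0.082 0.067 30; -0.043 0.127 0.006 -0.018 0.082 0.067 30; -0.030 0.131 0.005 -0.018 0.082 0.067 30; -0.016 0.133 0.005 -0.018 0.082 0.067 30
  q [-12.  -37.5 -37.3  53.   15.  161.1]
  q [-13.1 -40.1 -45.5  37.8  18.8 163.1]
  q [-13.7 -40.  -53.2  20.3  21.9 166.1]
5 0.043 0.015 0.058 0.000 0.065 -0.000 30; 0.037 0.015 0.062 0.000 0.065 -0.000 30; 0.030 0.015 0.065 0.000 0.065 -0.000 30; 0.024 0.015 0.068 0.000 0.065 -0.000 30; 0.017 0.015 0.070 0.000 0.065 -0.000 30
[ 0.5767 -0.0387  0.1824]
  q [-13.7 -39.7 -54.   19.2  21.9 166.1]
  q [-13.7 -39.3 -54.7  18.1  21.9 166.1]
  q [-13.7 -39.  -55.5  17.   21.9 166.1]
1 -0.072 0.000 0.043 0.000 0.000 0.000 30
```

Call:
jog_arm(
  deltas="-0.053 -0.007 -0.085 0 0 0 30; -0.053 -0.007 -0.085 0 0 0 30; -0.053 -0.007 -0.085 0 0 0 30; -0.053 -0.007 -0.085 0 0 0 30; -0.078 0.019 0.019 0.020 0.055 0.071 30; -0.077 0.029 0.011 0.020 0.055 0.071 30; -0.074 0.037 0.004 0.020 0.055 0.071 30; -0.069 0.045 -0.003 0.020 0.055 0.071 30",
)

```text
t: 25.1
ee_pos: [0.4395, 0.1662, 0.2198]
ee_rot: [[0.643, 0.762, -0.079], [0.746, -0.646, -0.159], [-0.172, 0.043, -0.984]]
force: [0.3, 0.2, -4.1]
opening: 0.489
finger_force: 92.8
```

Call:
jog_arm(
  deltas="-0.063 0.052 -0.011 0.020 0.055 0.071 30; -0.056 0.058 -0.018 0.020 0.055 0.071 30; 0 0 0 0 0 0 30; 0 0 0 0 0 0 30; 0 0 0 0 0 0 30; 0 0 0 0 0 0 30; 0 0 0 0 0 0 30",
)

```text
t: 25.98
ee_pos: [0.4393, 0.1196, 0.2331]
ee_rot: [[0.8, 0.6, 0.0], [0.6, -0.8, 0.001], [0.001, -0.0, -1.0]]
force: [0.1, 0.1, -4.4]
opening: 0.481
finger_force: 93.1
```

```bash
python3 - <<'E'
from place import *
T=[]
for i in range(12):
    snap("scene"); st=status.state();T.append(st["wrist_torque"])
T=np.mean(T,0); r=st["ee_rot"]
h=r@np.array([-.859,0,.512]); n=np.cross(h,[0,0,-1]); print(st["t"],st["ee_pos"],r,h,"tau about h x down",T@n/np.linalg.norm(n))
p,r=now()
p,r=seg(p,r,[.475,-.037,.225],lean(30,12,-1),wmax=9.8)
p,r=seg(p,r,tcp([.5825,-.037,.180]),LB,wmax=6,vmax=.03)
E
```

```text
26.575 [0.4393 0.1191 0.2335] [[ 0.8006  0.5991  0.0011]
 [ 0.5991 -0.8006  0.001 ]
 [ 0.0015 -0.0001 -1.    ]] [-0.6872 -0.5142 -0.5133] tau about h x down 0.08285258273849345
  q [  7.2 -17.8 -13.5  84.5   2.3 158.6]
  q [ -1.7 -26.4 -21.9  75.3   6.1 158.9]
  q [-10.6 -33.5 -29.5  66.   11.1 160.2]
4 -0.054 0.122 0.007 -0.018 0.082 0.067 30; -0.042 0.127 0.004 -0.018 0.082 0.067 30; -0.029 0.130 0.004 -0.018 0.082 0.067 30; -0.015 0.133 0.004 -0.018 0.082 0.067 30
  q [-12.  -37.5 -37.3  53.   15.  161.1]
  q [-13.1 -40.1 -45.5  37.8  18.8 163.1]
  q [-13.7 -40.  -53.2  20.3  21.9 166.1]
5 0.043 0.015 0.058 0.000 0.065 -0.000 30; 0.037 0.015 0.062 0.000 0.065 -0.000 30; 0.030 0.015 0.065 0.000 0.065 -0.000 30; 0.024 0.015 0.068 0.000 0.065 -0.000 30; 0.017 0.015 0.070 0.000 0.065 -0.000 30
```

The second torque reading agrees: the chosen end is the heavy one.

Call:
jog_arm(
  deltas="-0.054 0.122 0.007 -0.018 0.082 0.067 30; -0.042 0.127 0.004 -0.018 0.082 0.067 30; -0.029 0.130 0.004 -0.018 0.082 0.067 30; -0.015 0.133 0.004 -0.018 0.082 0.067 30; 0 0 0 0 0 0 30; 0.043 0.015 0.058 0 0.065 0 30; 0.037 0.015 0.062 0 0.065 0 30; 0.030 0.015 0.065 0 0.065 0 30",
)

```text
t: 27.58
ee_pos: [0.5364, -0.037, 0.1991]
ee_rot: [[0.658, 0.211, 0.723], [0.142, -0.977, 0.157], [0.74, -0.001, -0.673]]
force: [1.4, -1.0, -4.5]
opening: 0.487
finger_force: 94.7
```

Call:
jog_arm(
  deltas="0.024 0.015 0.068 0 0.065 0 30; 0.017 0.015 0.070 0 0.065 0 30; 0 0 0 0 0 0 30; 0 0 0 0 0 0 30",
)

```text
t: 28.08
ee_pos: [0.5767, -0.0377, 0.183]
ee_rot: [[0.501, 0.211, 0.839], [0.108, -0.978, 0.181], [0.859, -0.0, -0.512]]
force: [0.1, 0.0, -3.8]
opening: 0.485
finger_force: 94.7
```

```bash
python3 - <<'E'
from place import *
st=status.state();print(st["t"],st["ee_pos"],st["joint_positions"],"heavy",st["ee_rot"]@hv if 0 else st["ee_rot"]@[-.8589,.0026,.5121])
s=snap("scene","s3.png")
cv2.imwrite("pics/s3c.png",cv2.resize(s["pixels"][100:280,170:420,::-1],None,fx=3,fy=3))
print([(w(s,d["centre"]),round(d["confidence"],2)) for d in finder.tip_of("tumbler","scene")],[(w(s,d["centre"]),round(d["confidence"],2)) for d in finder.tip_of("wheel_top","scene")])
for d in finder.masks_of("tumbler","scene")[:1]:
    P=cloud(s,d["mask"]);P=P[(P[:,2]>.1)&(P[:,2]<.26)&(abs(P[:,1]+.037)<.06)]
    for a in np.arange(.11,.26,.025):
        Q=P[abs(P[:,2]-a)<.008]
        if len(Q)>5: print(round(a,3),len(Q),Q.mean(0))
p,r=now();p,r=seg(p,r,tcp([.5825,-.037,.158]),LB,vmax=.008)
E
```

```text
28.075 [ 0.5767 -0.0377  0.183 ] [-13.6601 -39.9933 -53.1428  20.3896  21.9806 166.0927] heavy [ 0.0002 -0.0022 -1.    ]
[(array([ 0.5833, -0.0307,  0.1815]), 0.75), (array([0.4492, 0.2602, 0.0011]), 0.69), (array([ 0.6471,  0.3805, -0.0013]), 0.36)] [(array([ 0.5814, -0.037 ,  0.0844]), 0.92), (array([ 0.3806,  0.0041, -0.0022]), 0.51)]
0.135 95 [ 0.6001 -0.0418  0.1353]
0.16 85 [ 0.6007 -0.0409  0.1598]
0.185 96 [ 0.5997 -0.0349  0.1858]
0.21 105 [ 0.5969 -0.0401  0.2103]
0.235 113 [ 0.5996 -0.0413  0.235 ]
0.26 20 [ 0.5854 -0.0381  0.2528]
  q [-13.7 -39.7 -53.8  19.3  22.  166.1]
  q [-13.7 -39.4 -54.5  18.3  21.9 166.1]
  q [-13.7 -39.1 -55.2  17.4  21.9 166.1]
3 -0.023 0.001 0.013 -0.000 -0.001 0.000 30; -0.023 0.001 0.013 -0.000 -0.001 0.000 30; -0.023 0.001 0.013 -0.000 -0.001 0.000 30
```

View pics/s3c.png

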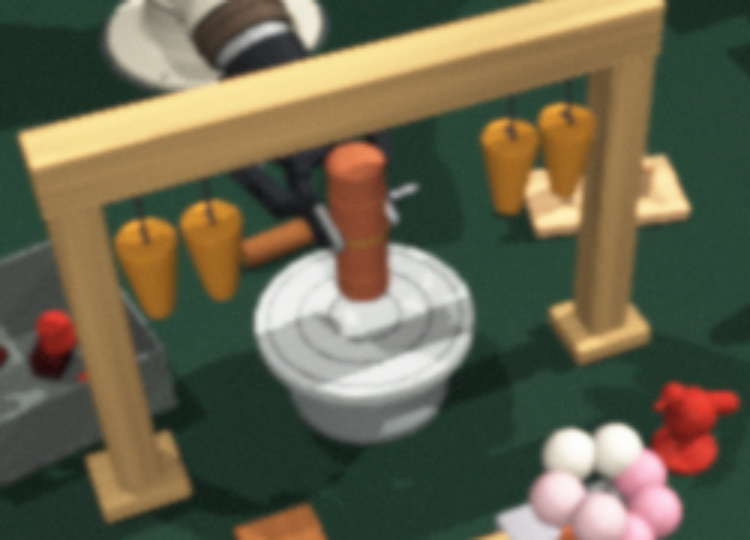

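The tumbler hangs upright between the inner cups, over the middle of the wheel (base at about (363,295) in the crop). I'll lower it until it touches.

Call:
jog_arm(
  deltas="-0.023 0.001 0.013 0 0 0 30; -0.023 0.001 0.013 0 0 0 30; -0.023 0.001 0.013 0 0 0 30; 0 0 0 0 0 0 30",
)

```text
t: 28.78
ee_pos: [0.576, -0.0391, 0.1569]
ee_rot: [[0.501, 0.21, 0.84], [0.106, -0.978, 0.181], [0.859, -0.001, -0.512]]
force: [-0.4, 0.0, -4.8]
opening: 0.487
finger_force: 94.7
```

Call:
jog_arm(
  deltas="-0.0045 0 0.0025 0 0 0 30; 0 0 0 0 0 0 30",
)

```text
t: 29.02
ee_pos: [0.5765, -0.0392, 0.1574]
ee_rot: [[0.499, 0.21, 0.841], [0.107, -0.978, 0.181], [0.86, -0.0, -0.51]]
force: [0.6, 0.6, -4.2]
opening: 0.484
finger_force: 94.7
```

Call:
jog_arm(
  deltas="-0.003 0 0.0015 0 0 0 30; 0 0 0 0 0 0 30",
)

```text
t: 29.28
ee_pos: [0.5763, -0.0392, 0.1561]
ee_rot: [[0.499, 0.21, 0.841], [0.107, -0.978, 0.181], [0.86, -0.0, -0.51]]
force: [-0.2, -0.3, -4.0]
opening: 0.487
finger_force: 94.7
```

Call:
jog_arm(
  deltas="-0.003 0 0.0015 0 0 0 30; 0 0 0 0 0 0 30",
)

```text
t: 29.52
ee_pos: [0.5764, -0.0392, 0.1556]
ee_rot: [[0.498, 0.21, 0.841], [0.107, -0.978, 0.181], [0.86, -0.0, -0.51]]
force: [0.2, -0.3, -2.5]
opening: 0.485
finger_force: 94.9
```

Call:
jog_arm(
  deltas="-0.0015 0 0.001 0 0 0 30; 0 0 0 0 0 0 30; 0 0 0 0 0 0 30",
  squeeze=20,
)

```text
t: 29.9
ee_pos: [0.5766, -0.0392, 0.1554]
ee_rot: [[0.498, 0.21, 0.841], [0.107, -0.978, 0.181], [0.861, 0.0, -0.509]]
force: [-3.0, 0.9, 3.2]
opening: 0.486
finger_force: 95.1
```

Call:
jog_arm(
  deltas="0 0 0 0 0 0 46; 0 0 0 0 0 0 52; 0 0 0 0 0 0 65; 0 0 0 0 0 0 85; 0 0 0 0 0 0 85; 0 0 0 0 0 0 85; 0 0 0 0 0 0 85",
)

```text
t: 30.78
ee_pos: [0.5763, -0.0391, 0.1545]
ee_rot: [[0.499, 0.21, 0.841], [0.107, -0.978, 0.181], [0.86, -0.0, -0.51]]
force: [-0.2, -0.5, 0.2]
opening: 0.995
finger_force: 0.0
```

```bash
python3 - <<'E'
from place import *
st=status.state();print(st["t"],st["ee_pos"],st["opening"],st["force"])
s=snap("scene")
print([(w(s,d["centre"]),round(d["confidence"],2)) for d in finder.tip_of("tumbler","scene")])
p,r=now(); u=np.array([np.cos(np.radians(12)),np.sin(np.radians(12)),0])
p,r=seg(p,r,p-u*.024,r,vmax=.012)
p,r=seg(p,r,p-u*.036+[0,0,.01],lean(90-30.8-15,12,-1),vmax=.02)
p,r=seg(p,r,p-u*.06+[0,0,.05],lean(30,12,-1),vmax=.03)
E
```

```text
30.775 [ 0.5763 -0.0391  0.1545] 0.9945434468164642 [-0.24   -0.4871  0.2232]
[(array([ 0.5867, -0.0343,  0.154 ]), 0.8)]
  q [-14.4 -40.4 -56.5  17.4  22.6 165.7]
  q [-15.  -42.  -57.2  18.5  23.1 165.3]
  q [-15.6 -43.5 -57.9  19.5  23.6 165. ]
2 -0.020 -0.000 -0.034 0.000 0.000 0.000 30; -0.020 -0.000 -0.034 0.000 0.000 0.000 30
  q [-15.6 -42.8 -53.9  28.   22.1 163. ]
  q [-15.3 -41.3 -49.7  35.8  20.4 161.3]
  q [-15.  -39.3 -45.6  42.8  18.5 159.9]
2 -0.016 -0.000 -0.060 -0.001 -0.084 0.000 30; -0.024 -0.000 -0.057 -0.001 -0.084 0.000 30
  q [-15.3 -38.3 -40.9  51.2  17.  158.3]
  q [-15.5 -36.7 -36.   59.2  15.2 156.8]
  q [-15.6 -34.8 -31.3  66.5  13.4 155.6]
3 -0.009 0.000 -0.086 -0.000 -0.053 0.000 30; -0.016 0.000 -0.085 -0.000 -0.053 0.000 30; -0.023 0.000 -0.084 -0.000 -0.053 0.000 30
```

Call:
jog_arm(
  deltas="0 0 0 0 0 0 85; 0 0 0 0 0 0 85; 0 0 0 0 0 0 85; 0 0 0 0 0 0 85; -0.010 0 -0.017 0 0 0 85; -0.010 0 -0.017 0 0 0 85; -0.010 0 -0.017 0 0 0 85; -0.010 0 -0.017 0 0 0 85",
)

```text
t: 31.88
ee_pos: [0.5527, -0.0443, 0.1548]
ee_rot: [[0.499, 0.21, 0.841], [0.107, -0.978, 0.181], [0.86, -0.0, -0.51]]
force: [0.6, 0.1, -0.7]
opening: 0.994
finger_force: 0.0
```

Call:
jog_arm(
  deltas="-0.016 0 -0.060 0 -0.084 0 85; -0.024 0 -0.057 0 -0.084 0 85; -0.009 0 -0.086 0 -0.053 0 85; -0.016 0 -0.085 0 -0.053 0 85; -0.023 0 -0.084 0 -0.053 0 85; 0 0 0 0 0 0 85; 0 0 0 0 0 0 85; 0 0 0 0 0 0 85",
)

```text
t: 32.88
ee_pos: [0.4594, -0.0641, 0.2134]
ee_rot: [[0.848, 0.21, 0.487], [0.181, -0.978, 0.105], [0.498, -0.001, -0.867]]
force: [-0.0, 0.4, -0.9]
opening: 0.999
finger_force: 0.0
```

Call:
jog_arm(
  deltas="0 0 0 0 0 0 85; 0 0 0 0 0 0 85; 0 0 0 0 0 0 85; 0 0 0 0 0 0 85; 0 0 0 0 0 0 85; 0 0 0 0 0 0 85; 0 0 0 0 0 0 85; 0 0 0 0 0 0 85",
)

```text
t: 33.88
ee_pos: [0.4597, -0.0643, 0.2147]
ee_rot: [[0.848, 0.21, 0.487], [0.182, -0.978, 0.105], [0.498, -0.0, -0.867]]
force: [-0.2, 0.1, 0.1]
opening: 0.996
finger_force: 0.0
```

Call:
jog_arm(
  deltas="0 0 0 0 0 0 85; 0 0 0 0 0 0 85; 0 0 0 0 0 0 85; 0 0 0 0 0 0 85; 0 0 0 0 0 0 85; 0 0 0 0 0 0 85; 0 0 0 0 0 0 85; 0 0 0 0 0 0 85",
)

```text
t: 34.88
ee_pos: [0.4597, -0.0642, 0.2147]
ee_rot: [[0.848, 0.21, 0.487], [0.182, -0.978, 0.105], [0.498, -0.0, -0.867]]
force: [0.1, -1.0, -0.1]
opening: 0.998
finger_force: 0.0
```

```bash
python3 - <<'E'
from place import *
st=status.state();print(st["t"],st["ee_pos"],st["force"])
s=snap("scene","s4.png")
cv2.imwrite("pics/s4c.png",cv2.resize(s["pixels"][80:300,120:440,::-1],None,fx=2.4,fy=2.4))
print([(w(s,d["centre"]),round(d["confidence"],2)) for n in ("tumbler","wheel_top") for d in finder.tip_of(n,"scene")])
E
```

```text
34.875 [ 0.4597 -0.0642  0.2147] [ 0.0957 -0.9762 -0.1237]
[(array([ 0.5847, -0.0312,  0.1542]), 0.62), (array([ 0.5835, -0.0368,  0.0866]), 0.7)]
```

View pics/s4c.png

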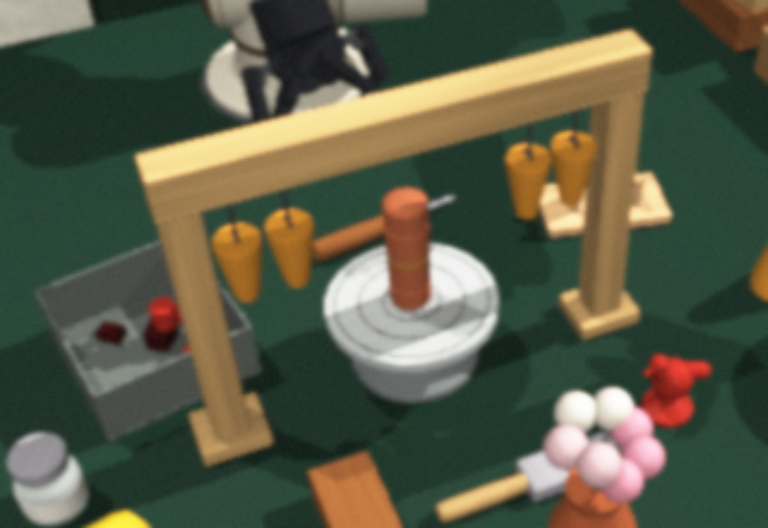

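The tumbler stands upright in the middle of the wheel at (408,250). The offcuts are in the bin at (160,320), and the gripper is clear of everything.

Call:
jog_arm(
  deltas="0 0 0 0 0 0 85; 0 0 0 0 0 0 85; 0 0 0 0 0 0 85; 0 0 0 0 0 0 85; 0 0 0 0 0 0 85; 0 0 0 0 0 0 85; 0 0 0 0 0 0 85; 0 0 0 0 0 0 85",
)

```text
t: 36.02
ee_pos: [0.4597, -0.0642, 0.2147]
ee_rot: [[0.848, 0.21, 0.487], [0.182, -0.978, 0.105], [0.498, -0.0, -0.867]]
force: [-0.2, -0.2, -0.7]
opening: 0.997
finger_force: 0.0
```

```bash
python3 -c "
from rig import ticket; print(ticket.finish_job())"
```

```text
the job is handed in; nothing more can be done
None
```

I handed the job in at about 36 s: both offcuts are in the scrap bin, and the tumbler was standing upright, heavy end down, in the middle of the wheel in the last picture, with the gripper clear; no verdict came back.

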